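# Unlatch the chip guard and hold its gate open

## Task

The gate of the chip guard on the drilling bench must be held open so that a colleague can get at the vise. Squeeze the safety catch (the pair of round discs, at the outer end of the housing) fully shut first, then squeeze the bolt catch (the pair of rectangular plates, next to the gate) fully shut; then swing the gate towards you, past its detent, and hold it wide open, at about a right angle to its closed position. The spring pulls the gate back, so finish while still holding the gate there; leave the oil bottle, the wooden offcut and the screwdriver where they are.

Things in the scene. Friction and masses are not known exactly. Their poses are not given: they have to be found in the camera images.
- guard: The chip guard, fixed to the bench: open-topped box with clear panels and dark grey end blocks, 250 x 400 mm, 140 mm high, a vise inside. Origin on the bench surface at the closed gate's free edge. Own x points into the guard (away from the robot), y along the closed gate from free edge to hinge, z up. Closed gate: x = 0, y 3 to 190 mm. A detent block stands on the hinge post, up to z = 164 mm.
- tab1: Moving disc of the safety catch: an upright steel disc 26 mm across and 8 mm thick on a foot, 36 mm high, on the latch housing. Origin at its foot, on the housing's top; at rest at guard x = 0, y = -135 mm. It slides along guard +x towards lug1.
- lug1: Fixed disc of the safety catch, same shape, centre at guard x = 40, y = -135 mm. Origin at its foot, on the housing's top. Over the outer faces the pair measures 48 mm at rest, 34 mm squeezed shut.
- tab2: Moving plate of the bolt catch: an upright rectangular steel plate 26 mm wide (along guard x), 8 mm thick, 36 mm high. Origin at its foot, on the housing's top; at rest at guard x = 0, y = -30 mm. It slides along guard -y towards lug2 and draws the bolt that blocks the gate. It cannot move until the safety catch has been squeezed shut.
- lug2: Fixed plate of the bolt catch, same shape, centre at guard x = 0, y = -70 mm. Origin at its foot. Over the outer faces the pair measures 48 mm at rest, 34 mm squeezed shut.
- catch1 (a joint): Travel of the safety catch in m: 0 (to 0.002 at the start) at rest, 0.014 squeezed fully shut. It needs about 6 N to move and stays where it is left.
- catch2 (a joint): Travel of the bolt catch in m: 0 (to 0.002 at the start) at rest, 0.014 squeezed fully shut; about 6 N, stays where it is left. The bolt is clear of the gate from 0.006 on.
- squeeze1 (a point): Fixed point midway between the outer faces of the safety catch when it is squeezed shut, 24 mm above the housing's top (z = 164 mm). Fingers close on it along guard x.
- squeeze2 (a point): The same for the bolt catch (z = 164 mm). Fingers close on it along guard y.
- leaf: The gate leaf: aluminium frame with a clear panel, 187 mm wide, 12 mm thick, top at z = 140 mm, with an upright black round handle, 22 mm in diameter and 55 mm tall, on its top edge, 125 mm from the hinge. Origin on the hinge axis at bench height; own -y runs from the hinge to the free edge.
- handle (a point): Point on the axis of the gate's handle, 32 mm above the gate's top edge (z = 172 mm), where to grip it from above; it moves with the gate.
- hinge (a point): Point on the gate's upright hinge axis, at the same height as the handle point.
- gate (a joint): Gate angle in rad: 0 closed, grows as the free edge swings out towards the robot (clockwise seen from above), stop at 1.8. A spring pulls it shut (about 1 N at the handle when closed, 2 to 3 N wide open); a sprung detent near 0.75 rad needs a few newtons more at the handle to pass, either way.
- oil_bottle: White oil bottle, 52 mm in diameter, 150 mm tall, standing beside the guard; leave it alone. Origin under its centre.
- offcut: Wooden offcut, 50 x 110 x 35 mm, lying in front of the latch housing; leave it alone. Origin under its centre.
- screwdriver: Screwdriver lying on the bench beyond the hinge side of the guard; leave it alone.
- housing (a point): Centre of the flat top (z = 140 mm) of the dark grey latch housing that carries both catches: guard x -25 to 75, y -164 to -4 mm.

How it is judged:
By the outcome, as a careful person would: the job done as asked, in the order asked, and still so for the second after the job is handed in, while the arm keeps its last pose, push and grip.
It also fails if it takes over 51 s, if anything falls off the work surface, if the arm or the gripper's body presses on something with over 40 N, if the wrist force passes 120 N, or if a joint passes its speed limit or range.

## Robot

A 7-joint arm with a two-finger parallel gripper is mounted at the origin on the work surface. World frame = base frame: x ahead of the robot, y to its left, z up, the work surface at z = 0. Lengths are in m, angles in rad, forces in N, time in s.
With the tool pointing down it reaches from about 0.35 to 0.9 m from the base axis. Payload 8.1 kg.
Tool frame: the origin (TCP) lies midway between the tips of the shut fingers; the grasp point (between the pads) lies 19 mm behind it (grip_point_offset is the distance from the TCP to the grasp point, in m); z points along the fingers, y is the line along which they close (so a half turn about z gives the same grasp; the last joint's range is limited). The gripper opens to 92 mm and grips with 3 to 60 N. Pads are 19 mm wide; open, the fingers measure 130 mm over their backs; the gripper's body (75 mm by 190 mm) begins 47 mm behind the grasp point.
Start: joints at [-1.368, 0.434, 0.025, 1.573, -0.012, 1.134, -0.075], TCP at [0.188, 0.596, 0.204] pointing down, gripper open.
Joint ranges: [-2.62, 2.62], [-0.44, 2.09], [-1.27, 1.32], [0.08, 2.57], [-1.32, 4.46], [0.12, 2], [-2.74, 2.74]. Speed limits (rad/s): [2.22, 2.22, 3.01, 3.01, 3.14, 3.14, 3.14].

## Interface

Orientations are given as [roll, pitch, yaw] about the fixed x, y, z axes, in that order (R = Rz(yaw) Ry(pitch) Rx(roll)).
In Python, from workcell import * gives the robot as it stands.
- The arm moves only by the tool servo_tool, never from a script. Its argument "moves" is a list of rows, each an object with "xyz": the shift along the tool's x, y, z in m, a list of three; "twist": the turn, a rotation vector about the tool's x, y, z in rad, a list of three; "hand": the opening, from -1 (shut) to 1 (fully open). A call has 1 to 12 rows; each row is the pose to reach, as a shift and turn from the pose commanded when the call began, along the tool's axes at that moment; what a row does not reach only later rows make up. A row lasts 1/10 s, in which the tool goes at most 50 mm and 8.59 degrees, less where a joint would pass 70% of its speed; a pose out of reach is approached as far as the arm can. A call with a gripper value outside its range is refused whole. The fingers move at their own pace and stop on an object; the grip force is fixed at half the most. Time passes only in rows, so rows that repeat a pose let the fingers close. It gives the time, the measured TCP pose, the force, the opening and the grip force at its end, in the units of the state.
- observe(): the state, without advancing time (a new reading comes with each control period).
- get_image(name): name is "scene" or "top" or "wrist"; returns (picture, depth): 480x640x3 uint8, red, green, blue; 480x640 float32, m along the optical axis (not along the pixel's ray), 0 where there is no reading.
- camera_model(name): a dict with "intrinsics" (3x3 intrinsics, pixels), "k1" (the pictures are not rectified: a ray, as slopes to the right and down, at radius r is drawn at 1 + k1 r^2 times it, then the intrinsics apply), "R" (3x3) and "t" (3): a world point X has camera coordinates R X + t; the wrist camera has in their place "tool_from_camera" (4x4, takes a point from camera to tool coordinates, whose origin is the TCP and whose axes are the flange's). Camera axes: x right, y down, z forward; pixel columns grow to the right and rows downward; lengths in m; the calibration is good to about 2 mm. A picture is of the moment at which its call begins: read the wrist's pose just before it. camera_model takes no time and is no camera call.
- job_done(): hands the job in; it is judged then, once.
Trained networks look in the newest picture that a camera, given by its name, has taken for a name from the list of things; names that differ only in an ending like _2 or _b are one class to them, and where a whole thing is asked for, a point or a joint stands for the part that bears it (a point fixed in the world has none). Each returns a list of dicts, best first, with "conf" (0 to 1); they miss things now and then, are a little off and sometimes report something else, mostly with a low value. They report only what shows in the picture. A call takes as long as a camera call.
- recognise(thing, camera): "location" ([column, row] in pixels, amid what is visible of it).
The state is a dict: "time": time; "joint_positions": joint angles; "joint_vel": joint speeds; "tau": joint torques, N m; "position": TCP position; "orientation": TCP orientation; "ft_force": force on the tool from outside, world axes, zero at the start; "moment": the same for the moment, N m; "opening": finger opening in m; "grasp_force": force on a finger pad.
Only numpy, scipy, OpenCV 4.12 (cv2) and the standard library are available. Lean on these libraries where they do the work, as an engineer would, in place of code of your own. Each camera call takes 0.05 s, during which the arm holds its last target. There are 200 camera calls.

## Working session

There is one attempt and no reset: what is moved stays moved. The work goes in short steps, Python scripts to look and compute and a tool call to move; the robot and the scene stay as the last step left them, time stands still between calls to the robot, and variables do not carry over. Pictures are saved under pics/ and viewed, at most 10 in all, crops included, and the job is handed in when it is done.

Besides the shell and the picture viewer there is one more tool, called after "Call:" as a command line: name --argument value ..., lists and objects as JSON in quotes. servo_tool: Moves the arm, as the interface text tells. Its arguments: {"type":"object","properties":{"moves":{"type":"array","items":{"type":"object","properties":{"xyz":{"type":"array","items":{"type":"number"}},"twist":{"type":"array","items":{"type":"number"}},"hand":{"type":"number"}}}}},"required":["moves"]}

```bash
mkdir -p pics
cat > h.py <<'E'
from workcell import *
import numpy as np, cv2
from scipy.spatial.transform import Rotation as Ro
def ray(c,px):
    m=camera_model(c);K=np.array(m["intrinsics"]);d=np.array([(px[0]-K[0,2])/K[0,0],(px[1]-K[1,2])/K[1,1]])
    u=d.copy()
    for _ in range(20): u=d/(1+m["k1"]*(u@u))
    v=np.array([u[0],u[1],1.])
    if "R" in m:
        R=np.array(m["R"]);t=np.array(m["t"]);return -R.T@t,R.T@v
    s=observe();T=np.eye(4);T[:3,:3]=Ro.from_euler("xyz",s["orientation"]).as_matrix();T[:3,3]=s["position"]
    T=T@np.array(m["tool_from_camera"]);return T[:3,3],T[:3,:3]@v
def atz(c,px,z):
    o,v=ray(c,px);return o+v*(z-o[2])/v[2]
def atd(c,px,dep):
    o,v=ray(c,px);return o+v*dep
E
python3 - <<'E'
from h import *
np.set_printoptions(precision=4,suppress=True)
s=observe();print(s)
for c in ["scene","top"]:
    p,d=get_image(c);cv2.imwrite(f"pics/{c}0.png",p[:,:,::-1]);np.save(f"{c}d.npy",d)
    for n in ["tab1","lug1","tab2","lug2","handle","leaf","housing","oil_bottle","offcut","guard"]:
        r=recognise(n,c)[:2]
        for q in r:
            l=q["location"];i,j=int(l[1]),int(l[0]);print(c,n,np.round(l,1),round(q["conf"],2),atd(c,l,d[i,j]), atz(c,l,0.164) )
E
```

```text
{'time': 0.0, 'joint_positions': array([-1.3677,  0.4352,  0.025 ,  1.5741, -0.0116,  1.134 , -0.0751]), 'joint_vel': array([-0.0016,  0.0015, -0.0018,  0.002 , -0.0008, -0.    ,  0.0008]), 'tau': array([  0.0009, -66.7865,   0.9856, -31.4461,  -0.0604,   0.0424,
         0.0002]), 'position': array([0.188 , 0.5955, 0.2029]), 'orientation': array([-3.1401,  0.0002,  2.8358]), 'ft_force': array([-0.5484,  0.5757,  0.4507]), 'moment': array([ 0.0158, -0.0241, -0.0028]), 'grasp_force': 0.0, 'opening': 0.09159305326587941}
scene tab1 [300.7 230.1] 0.66 [0.6016 0.0451 0.1591] [0.6047 0.0471 0.164 ]
scene tab1 [249.8 214.6] 0.55 [ 0.6245 -0.055   0.1703] [ 0.6204 -0.0584  0.164 ]
scene lug1 [319.4 302.1] 0.72 [0.6752 0.1276 0.0674] [0.7243 0.1555 0.164 ]
scene lug1 [240.  234.8] 0.43 [ 0.666  -0.0513  0.156 ] [ 0.6706 -0.047   0.164 ]
scene tab2 [300.7 230.1] 0.66 [0.6016 0.0451 0.1591] [0.6047 0.0471 0.164 ]
scene tab2 [249.8 214.6] 0.55 [ 0.6245 -0.055   0.1703] [ 0.6204 -0.0584  0.164 ]
scene lug2 [319.4 302.1] 0.72 [0.6752 0.1276 0.0674] [0.7243 0.1555 0.164 ]
scene lug2 [240.  234.8] 
[... 1317 characters left out ...]
]
top leaf [294.3 193.4] 0.64 [0.6911 0.1248 0.065 ] [0.671  0.1196 0.164 ]
top leaf [278.8 242.3] 0.61 [0.565  0.1585 0.1394] [0.5625 0.1564 0.164 ]
top housing [293.6 198.6] 0.81 [0.678  0.1267 0.0663] [0.6593 0.1215 0.164 ]
top oil_bottle [403.7 161. ] 0.73 [ 0.7513 -0.1368  0.1106] [ 0.7372 -0.1273  0.164 ]
top oil_bottle [293.4 198. ] 0.47 [0.6795 0.1272 0.0665] [0.6606 0.1219 0.164 ]
top offcut [384.9 272.8] 0.98 [ 0.4931 -0.0907  0.033 ] [ 0.4887 -0.0741  0.164 ]
top offcut [294.  199.4] 0.29 [0.6755 0.1257 0.0692] [0.6574 0.1206 0.164 ]
top guard [293.1 198.6] 0.86 [0.6781 0.1279 0.0663] [0.6593 0.1226 0.164 ]
top guard [190.4 247.1] 0.39 [0.5716 0.3925 0.0203] [0.5576 0.3538 0.164 ]
```

Run:
```python
import cv2
a=cv2.imread("pics/top0.png")[110:300,220:440];cv2.imwrite("pics/topc.png",cv2.resize(a,None,fx=3,fy=3,interpolation=cv2.INTER_CUBIC))
a=cv2.imread("pics/scene0.png")[170:350,200:430];cv2.imwrite("pics/scc.png",cv2.resize(a,None,fx=3,fy=3,interpolation=cv2.INTER_CUBIC))
```

```text
(no output)
```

View pics/topc.png

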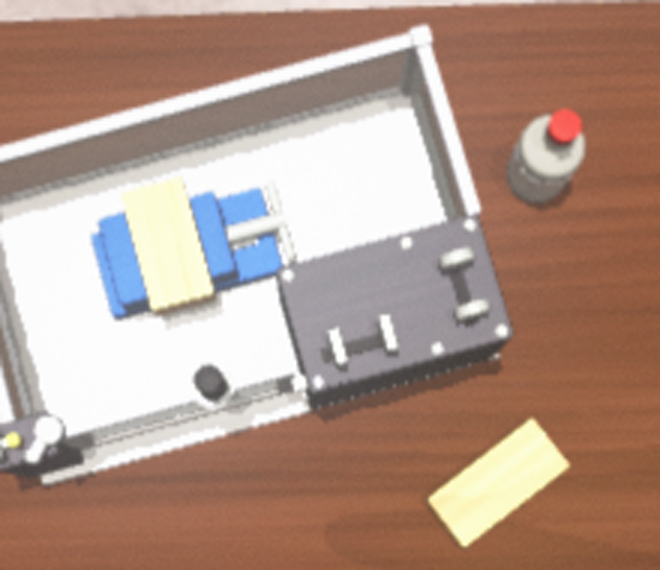

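View pics/scc.png

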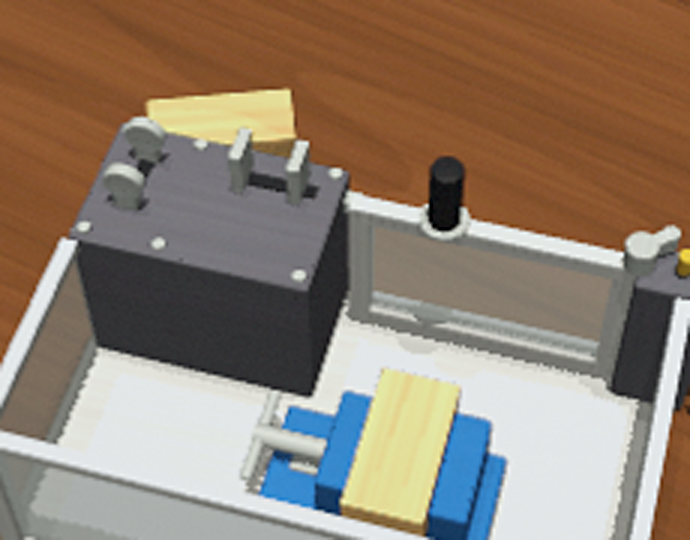

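The top crop shows both catches: discs at full-image pixels (377,213) and (372,196), plates at (332,225) and (349,221), handle top at about (290,237). The scene crop shows the same parts plus the housing corners. Next I fit the guard pose.

Run:
```python
from h import *
from scipy.optimize import least_squares
np.set_printoptions(precision=4,suppress=True)
# guard coords, crop pixels
T=[((-.0,-.030,.176),(337,331)),((0,-.07,.176),(386,320)),((.04,-.135,.176),(456,252)),((0,-.135,.176),(472,303)),
   ((0,.065,.195),(209,379)),((-.025,-.164,.14),(508,338)),((.075,-.164,.14),(474,221)),((-.025,-.004,.14),(313,397))]
S=[((0,-.135,.163),(145,135)),((.04,-.135,.163),(125,186)),((0,-.07,.176),(241,132)),((0,-.03,.176),(299,146)),((0,.065,.195),(447,166)),((.075,-.004,.14),(310,288)),((-.025,-.004,.14),(349,174)),((.075,-.164,.14),(76,232))]
T[0]=((0,-.03,.16),(337,346));T[1]=((0,-.07,.16),(387,334))
def proj(c,X):
    m=camera_model(c);q=np.array(m["R"])@X+np.array(m["t"]);u=q[:2]/q[2];u=u*(1+m["k1"]*(u@u));K=np.array(m["intrinsics"]);return K[:2,:2]@u+K[:2,2]
def res(p):
    r=[];R=Ro.from_euler("z",p[2]).as_matrix()
    for c,L,o in (("top",T,(220,110)),("scene",S,(200,170))):
        for g,px in L:
            r.append(proj(c,R@np.array(g)+[p[0],p[1],0])-(np.array(px)+1)/3-o)
    return np.concatenate(r)
f=least_squares(res,[.57,.08,-.2],loss="soft_l1");p=f.x;print(p,np.degrees(p[2]));print(res(p).reshape(-1,2))
R=Ro.from_euler("z",p[2]).as_matrix()
for n,g in dict(sq1=(.023,-.135,.164),sq2=(0,-.053,.164),handle=(0,.065,.172),hinge=(0,.19,.172)).items(): print(n,R@np.array(g)+[p[0],p[1],0])
```

```text
[0.5863 0.0689 0.2531] 14.504292990984366
[[-1.4835  1.1756]
 [-0.8249  0.1713]
 [-0.267   0.9715]
 [-0.2761  1.2469]
 [-1.0976  0.3442]
 [ 1.4943 -0.914 ]
 [-0.1415 -3.6341]
 [-1.6109 -0.8773]
 [-0.1721 -1.1664]
 [-0.5147 -2.4841]
 [-0.6719  2.2479]
 [ 0.1272  1.7749]
 [ 0.0445 -1.0483]
 [-0.7692 -0.3024]
 [ 0.2282 -3.0108]
 [-3.4013  0.4993]]
sq1 [ 0.6424 -0.0561  0.164 ]
sq2 [0.5996 0.0176 0.164 ]
handle [0.5701 0.1318 0.172 ]
hinge [0.5388 0.2528 0.172 ]
```

Call:
servo_tool --moves '[{"xyz": [-0.04,-0.03,-0.03],"twist": [0,0,0.1],"hand": 1},{"xyz": [-0.08,-0.06,-0.06],"twist": [0,0,0.2],"hand": 1},{"xyz": [-0.12,-0.09,-0.09],"twist": [0,0,0.3],"hand": 1},{"xyz": [-0.16,-0.12,-0.1],"twist": [0,0,0.4],"hand": 1}]'

```text
time: 1.5
position: [0.2915, 0.4523, 0.2981]
orientation: [3.139, -0.001, 2.433]
ft_force: [1.4, 0.9, -0.3]
opening: 0.0917
grasp_force: 0.0
```

```bash
cat >> h.py <<'E'
def delta(pos,yaw):
    s=observe();R=Ro.from_euler("xyz",s["orientation"]);Rt=Ro.from_euler("xyz",[np.pi,0,yaw])
    print("t",round(s["time"],2),"j",np.round(s["joint_positions"],2),"pos",np.round(s["position"],4),"rpy",np.round(s["orientation"],3),"F",np.round(s["ft_force"],1),"open",round(s["opening"],4))
    print("xyz",np.round(R.inv().apply(np.array(pos)-s["position"]),4),"twist",np.round((R.inv()*Rt).as_rotvec(),3))
E
python3 -c "
from h import *
delta((.646,-.055,.30),1.824)"
```

```text
t 1.5 j [-1.22  0.22  0.16  1.65 -0.04  1.27 -0.2 ] pos [0.2915 0.4523 0.2981] rpy [ 3.139e+00 -1.000e-03  2.433e+00] F [ 1.4  0.9 -0.3] open 0.0917
xyz [-0.5993 -0.1542 -0.0029] twist [ 0.002 -0.002  0.609]
```

Call:
servo_tool --moves '[{"xyz": [-0.05,-0.013,0],"twist": [0,0,0.06],"hand": 1},{"xyz": [-0.1,-0.026,0],"twist": [0,0,0.12],"hand": 1},{"xyz": [-0.15,-0.039,0],"twist": [0,0,0.18],"hand": 1},{"xyz": [-0.2,-0.052,0],"twist": [0,0,0.24],"hand": 1},{"xyz": [-0.25,-0.065,0],"twist": [0,0,0.3],"hand": 1},{"xyz": [-0.3,-0.078,0],"twist": [0,0,0.36],"hand": 1},{"xyz": [-0.35,-0.091,0],"twist": [0,0,0.42],"hand": 1},{"xyz": [-0.4,-0.103,0],"twist": [0,0,0.48],"hand": 1},{"xyz": [-0.45,-0.116,0],"twist": [0,0,0.54],"hand": 1},{"xyz": [-0.5,-0.13,0],"twist": [0,0,0.6],"hand": 1},{"xyz": [-0.55,-0.142,0],"twist": [0,0,0.609],"hand": 1},{"xyz": [-0.55,-0.142,0],"twist": [0,0,0.609],"hand": 1}]'

```text
time: 2.7
position: [0.6188, -0.0179, 0.296]
orientation: [3.141, 0.003, 1.821]
ft_force: [0.5, 0.8, 0.7]
opening: 0.0917
grasp_force: 0.0
```

Run:
```python
from h import *
delta((.646,-.055,.30),1.824)
p,d=get_image("wrist");cv2.imwrite("pics/w1.png",p[:,:,::-1]);np.save("w1d.npy",d)
print(camera_model("wrist"))
for n in ["tab1","lug1","tab2","lug2","handle"]:
    for q in recognise(n,"wrist")[:3]:
        l=q["location"];print(n,np.round(l,1),round(q["conf"],2),d[int(l[1]),int(l[0])],atz("wrist",l,.17))
```

```text
t 2.7 j [-0.45  0.39  0.57  1.48 -0.21  1.33  0.39] pos [ 0.6188 -0.0179  0.296 ] rpy [3.141e+00 3.000e-03 1.821e+00] F [0.5 0.8 0.7] open 0.0917
xyz [-0.0427  0.0172 -0.0039] twist [ 0.     0.003 -0.003]
{'intrinsics': array([[365.31067476,   0.        , 323.19593853],
       [  0.        , 365.31067476, 237.78514051],
       [  0.        ,   0.        ,   1.        ]]), 'k1': -0.06945738958526473, 'tool_from_camera': array([[ 3.20926509e-04, -9.56742218e-01, -2.90936805e-01,
         7.93030058e-02],
       [ 9.99999832e-01,  1.66659258e-04,  5.55022619e-04,
         1.11903507e-04],
       [-4.82526259e-04, -2.90936935e-01,  9.56742111e-01,
        -1.80528228e-01],
       [ 0.00000000e+00,  0.00000000e+00,  0.00000000e+00,
         1.00000000e+00]])}
tab1 [311.5 151.3] 0.93 0.29234114 [0.59415668 0.03971424 0.17      ]
tab1 [317.3 265.5] 0.76 0.32484674 [ 0.6232023  -0.05627432  0.17      ]
tab1 [359.5 262.8] 0.17 0.32375154 [ 0.65919825 -0.04438924  0.17      ]
lug1 [359.8 265.2] 0.82 0.3239268 [ 0.65943896 -0.04370501  0.17      ]
lug1 [315.1 196.8] 0.82 0.30505517 [0.60542366 0.00640449 0.17      ]
tab2 [311.5 151.3] 0.93 0.29234114 [0.59272456 0.04415127 0.17      ]
tab2 [317.3 265.5] 0.76 0.32484674 [ 0.62223811 -0.05165282  0.17      ]
tab2 [359.5 262.8] 0.17 0.32375154 [ 0.65816779 -0.03959573  0.17      ]
lug2 [359.8 265.2] 0.82 0.3239268 [ 0.6589348  -0.04069894  0.17      ]
lug2 [315.1 196.8] 0.82 0.30505517 [0.60471228 0.00920211 0.17      ]
handle [314.3  42.2] 0.92 0.28844082 [0.57392942 0.12628046 0.17      ]
handle [423.6 134.8] 0.37 0.41324612 [0.67744701 0.08206408 0.17      ]
```

View pics/w1.png

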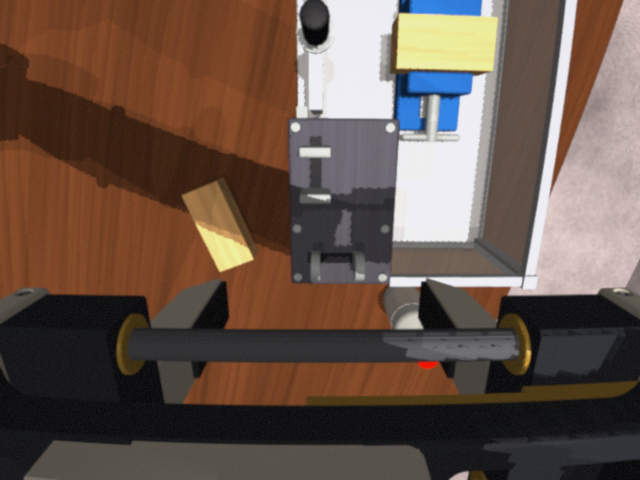

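The wrist view is aligned with the guard: housing-top corners at (290,119), (398,119), (391,283), (291,283); plates at (315,152) and (315,197), discs at (317,265) and (360,265), handle top at (314,20). I refit using the pose read before this picture.

Run:
```python
from h import *
import h
from scipy.optimize import least_squares
np.set_printoptions(precision=4,suppress=True)
P=dict(position=np.array([.6188,-.0179,.2960]),orientation=[3.141,.003,1.821])
h.observe=lambda:P
L=[((.075,-.004,.14),(397.5,119)),((-.025,-.004,.14),(290,119)),((-.025,-.164,.14),(291.5,283)),((.075,-.164,.14),(391,283)),
 ((0,-.03,.176),(315,152)),((0,-.07,.176),(315.5,196)),((0,.065,.195),(314.5,12))]
G=np.array([g[:2] for g,_ in L]);W=np.array([atz("wrist",px,g[2])[:2] for g,px in L])
def res(p):
    c,s=np.cos(p[2]),np.sin(p[2]);return (G@np.array([[c,s],[-s,c]])+p[:2]-W)
p=least_squares(lambda p:res(p).ravel(),[.586,.069,.25],loss="soft_l1",f_scale=.002).x;print(p);print(res(p)*1000)
R=Ro.from_euler("z",p[2]).as_matrix()
for n,g in dict(sq1=(.027,-.135,.164),sq2=(0,-.057,.164),handle=(0,.065,.172),hinge=(0,.19,.172)).items(): print(n,R@np.array(g)+[p[0],p[1],0])
from workcell import observe as ob
h.observe=ob
x=(R@np.array([.027,-.135,0]))[:2]+p[:2]
delta((*x,.25),p[2]+np.pi/2)
```

```text
[0.5901 0.0695 0.2486]
[[ 2.3287  2.0048]
 [-2.652   1.1786]
 [ 0.2146 -1.1577]
 [ 0.2999 -1.1882]
 [-0.4753  1.9902]
 [ 0.2756 -2.0547]
 [-0.2427 -0.3928]]
sq1 [ 0.6495 -0.0547  0.164 ]
sq2 [0.6041 0.0143 0.164 ]
handle [0.5741 0.1325 0.172 ]
hinge [0.5433 0.2537 0.172 ]
t 3.0 j [-0.45  0.39  0.57  1.48 -0.21  1.33  0.39] pos [ 0.6168 -0.0105  0.296 ] rpy [-3.142 -0.001  1.829] F [ 0.   0.2 -0.2] open 0.0919
xyz [-0.051   0.0203  0.0459] twist [-0.    -0.001  0.009]
```

Call:
servo_tool --moves '[{"xyz": [-0.035,0.014,0.02],"twist": [0,0,0.005],"hand": 1},{"xyz": [-0.051,0.02,0.046],"twist": [0,0,0.009],"hand": 1},{"xyz": [-0.051,0.02,0.046],"twist": [0,0,0.009],"hand": 1},{"xyz": [-0.051,0.02,0.046],"twist": [0,0,0.009],"hand": 1},{"xyz": [-0.051,0.02,0.046],"twist": [0,0,0.009],"hand": 1}]'

```text
time: 3.5
position: [0.6497, -0.0546, 0.2512]
orientation: [3.14, -0.001, 1.82]
ft_force: [-0.3, 0.5, -0.0]
opening: 0.0917
grasp_force: 0.0
```

Run:
```python
from h import *
delta((.6495,-.0547,.145),1.8194)
p,d=get_image("wrist");cv2.imwrite("pics/w2.png",p[:,:,::-1]);np.save("w2d.npy",d)
for n in ["tab1","lug1"]:
    for q in recognise(n,"wrist")[:3]:
        l=q["location"];print(n,np.round(l,1),round(q["conf"],2),d[int(l[1]),int(l[0])],atz("wrist",l,.172))
```

```text
t 3.5 j [-0.36  0.48  0.56  1.46 -0.26  1.27  0.48] pos [ 0.6497 -0.0546  0.2512] rpy [ 3.14e+00 -1.00e-03  1.82e+00] F [-0.3  0.5 -0. ] open 0.0917
xyz [-1.000e-04 -4.000e-04  1.062e-01] twist [ 0.002 -0.001  0.001]
tab1 [284.7  95.1] 0.73 0.2392091 [0.60041165 0.03607396 0.172     ]
tab1 [287.6 233.4] 0.56 0.26668295 [ 0.62375386 -0.05782662  0.172     ]
lug1 [336.1 232.2] 0.94 0.26707706 [ 0.65828551 -0.04831032  0.172     ]
lug1 [285.5 152.5] 0.85 0.24988993 [ 0.60933282 -0.00109372  0.172     ]
```

View pics/w2.png

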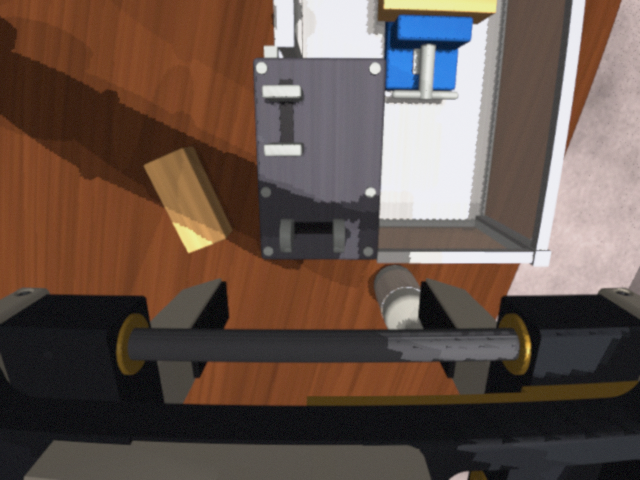

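Discs at (287,233) and (338,232) sit symmetric about the intended closing line; I check the along-housing offset with the depth data.

Run:
```python
from h import *
import h
np.set_printoptions(precision=4,suppress=True)
P=dict(position=np.array([.6497,-.0546,.2512]),orientation=[3.14,-.001,1.82]);h.observe=lambda:P
d=np.load("w2d.npy");p=[.5901,.0695,.2486];R=Ro.from_euler("z",p[2]).as_matrix()
m=camera_model("wrist");K=m["intrinsics"]
def g(u,v): return R.T@(atd("wrist",(u,v),d[v,u])-[p[0],p[1],0])
for n,(u0,u1,v0,v1) in dict(tab1=(272,300,212,256),lug1=(325,352,212,256),tab2=(258,308,75,105),lug2=(258,308,135,165)).items():
    q=np.array([g(u,v) for u in range(u0,u1) for v in range(v0,v1) if d[v,u]>0]);q=q[q[:,2]>.152]
    print(n,len(q),q.min(0),q.max(0),np.median(q,0))
q=np.array([g(u,v) for u in range(250,395,2) for v in range(50,265,2) if d[v,u]>0]);q=q[abs(q[:,2]-.14)<.006];print("housing",np.percentile(q,1,axis=0),np.percentile(q,99,axis=0),np.median(q,0))
```

```text
tab1 435 [-0.0046 -0.1475  0.1522] [ 0.0036 -0.1221  0.1767] [ 0.0002 -0.1319  0.1726]
lug1 395 [ 0.0354 -0.148   0.152 ] [ 0.0434 -0.1222  0.1767] [ 0.0392 -0.1325  0.1733]Traceback (most recent call last):
  File "<stdin>", line 9, in <module>
  File "<stdin>", line 7, in g
  File "h.py", line 16, in atd
    o,v=ray(c,px);return o+v*dep
        ~~~^^^^^^
  File "h.py", line 5, in ray
    m=camera_model(c);K=np.array(m["intrinsics"]);d=np.array([(px[0]-K[0,2])/K[0,0],(px[1]-K[1,2])/K[1,1]])
ValueError: time passes only in moves, steps and waits
```

Call:
servo_tool --moves '[{"xyz": [0,-0.001,0.04],"twist": [0,0,0],"hand": 1},{"xyz": [0,-0.001,0.08],"twist": [0,0,0],"hand": 1},{"xyz": [0,-0.001,0.1],"twist": [0,0,0],"hand": 1},{"xyz": [0,-0.001,0.105],"twist": [0,0,0],"hand": 1},{"xyz": [0,-0.001,0.105],"twist": [0,0,0],"hand": 1},{"xyz": [0,-0.001,0.105],"twist": [0,0,0],"hand": 1}]'

```text
time: 4.25
position: [0.6496, -0.0567, 0.1468]
orientation: [3.139, 0.001, 1.818]
ft_force: [0.1, 0.6, 0.4]
opening: 0.0916
grasp_force: 0.0
```

Call:
servo_tool --moves '[{"xyz": [0,0,0],"twist": [0,0,0],"hand": -1},{"xyz": [0,0,0],"twist": [0,0,0],"hand": -1},{"xyz": [0,0,0],"twist": [0,0,0],"hand": -1},{"xyz": [0,0,0],"twist": [0,0,0],"hand": -1},{"xyz": [0,0,0],"twist": [0,0,0],"hand": -1},{"xyz": [0,0,0],"twist": [0,0,0],"hand": -1},{"xyz": [0,0,0],"twist": [0,0,0],"hand": -1},{"xyz": [0,0,0],"twist": [0,0,0],"hand": -1},{"xyz": [0,0,0],"twist": [0,0,0],"hand": -1},{"xyz": [0,0,0],"twist": [0,0,0],"hand": -1}]'

```text
time: 5.25
position: [0.6492, -0.0566, 0.145]
orientation: [3.141, 0.0, 1.818]
ft_force: [4.2, -0.5, -2.5]
opening: 0.0331
grasp_force: 30.1
```

Call:
servo_tool --moves '[{"xyz": [0,0,0],"twist": [0,0,0],"hand": 1},{"xyz": [0,0,0],"twist": [0,0,0],"hand": 1},{"xyz": [0,0,0],"twist": [0,0,0],"hand": 1},{"xyz": [0,0,0],"twist": [0,0,0],"hand": 1},{"xyz": [0,0,0],"twist": [0,0,0],"hand": 1},{"xyz": [0,0,-0.04],"twist": [0,0,0],"hand": 1},{"xyz": [0,0,-0.08],"twist": [0,0,0],"hand": 1},{"xyz": [0,0,-0.12],"twist": [0,0,0],"hand": 1}]'

```text
time: 6.05
position: [0.6482, -0.0567, 0.2664]
orientation: [-3.141, -0.0, 1.817]
ft_force: [0.8, -0.7, 0.4]
opening: 0.0902
grasp_force: 0.0
```

Call:
servo_tool --moves '[{"xyz": [0.01,-0.003,0],"twist": [0,0,0.145],"hand": 1},{"xyz": [0.02,-0.006,0],"twist": [0,0,0.29],"hand": 1},{"xyz": [0.03,-0.01,0],"twist": [0,0,0.435],"hand": 1},{"xyz": [0.04,-0.013,0],"twist": [0,0,0.58],"hand": 1},{"xyz": [0.05,-0.016,0],"twist": [0,0,0.725],"hand": 1},{"xyz": [0.06,-0.02,0],"twist": [0,0,0.87],"hand": 1},{"xyz": [0.07,-0.023,0],"twist": [0,0,1.015],"hand": 1},{"xyz": [0.08,-0.026,0],"twist": [0,0,1.16],"hand": 1},{"xyz": [0.08,-0.026,0],"twist": [0,0,1.305],"hand": 1},{"xyz": [0.08,-0.026,0],"twist": [0,0,1.45],"hand": 1},{"xyz": [0.08,-0.026,0],"twist": [0,0,1.57],"hand": 1},{"xyz": [0.08,-0.026,0],"twist": [0,0,1.57],"hand": 1}]'

```text
time: 7.25
position: [0.6037, 0.0148, 0.2649]
orientation: [3.141, 0.0, 0.246]
ft_force: [0.4, 0.2, 0.1]
opening: 0.0916
grasp_force: 0.0
```

Run:
```python
from h import *
delta((.6041,.0143,.147),.2486)
```

```text
t 7.25 j [-0.75  0.48  0.98  1.59 -0.41  1.3  -1.04] pos [0.6037 0.0148 0.2649] rpy [3.141 0.    0.246] F [0.4 0.2 0.1] open 0.0916
xyz [0.0003 0.0005 0.1179] twist [ 0.     0.    -0.003]
```

Call:
servo_tool --moves '[{"xyz": [0,0,0.04],"twist": [0,0,0],"hand": 1},{"xyz": [0,0,0.08],"twist": [0,0,0],"hand": 1},{"xyz": [0,0,0.11],"twist": [0,0,0],"hand": 1},{"xyz": [0,0,0.118],"twist": [0,0,0],"hand": 1},{"xyz": [0,0,0.118],"twist": [0,0,0],"hand": 1},{"xyz": [0,0,0.118],"twist": [0,0,0],"hand": 1}]'

```text
time: 7.85
position: [0.6048, 0.0142, 0.1486]
orientation: [3.141, -0.002, 0.249]
ft_force: [0.1, -0.4, -0.6]
opening: 0.0916
grasp_force: 0.0
```

Call:
servo_tool --moves '[{"xyz": [0,0,0],"twist": [0,0,0],"hand": -1},{"xyz": [0,0,0],"twist": [0,0,0],"hand": -1},{"xyz": [0,0,0],"twist": [0,0,0],"hand": -1},{"xyz": [0,0,0],"twist": [0,0,0],"hand": -1},{"xyz": [0,0,0],"twist": [0,0,0],"hand": -1},{"xyz": [0,0,0],"twist": [0,0,0],"hand": -1},{"xyz": [0,0,0],"twist": [0,0,0],"hand": -1},{"xyz": [0,0,0],"twist": [0,0,0],"hand": -1},{"xyz": [0,0,0],"twist": [0,0,0],"hand": -1},{"xyz": [0,0,0],"twist": [0,0,0],"hand": -1}]'

```text
time: 8.85
position: [0.6043, 0.0131, 0.1471]
orientation: [3.14, -0.001, 0.247]
ft_force: [2.5, -4.1, -2.7]
opening: 0.0329
grasp_force: 30.0
```

Call:
servo_tool --moves '[{"xyz": [0,0,0],"twist": [0,0,0],"hand": 1},{"xyz": [0,0,0],"twist": [0,0,0],"hand": 1},{"xyz": [0,0,0],"twist": [0,0,0],"hand": 1},{"xyz": [0,0,0],"twist": [0,0,0],"hand": 1},{"xyz": [0,0,0],"twist": [0,0,0],"hand": 1},{"xyz": [0,0,-0.04],"twist": [0,0,0],"hand": 1},{"xyz": [0,0,-0.08],"twist": [0,0,0],"hand": 1},{"xyz": [0,0,-0.12],"twist": [0,0,0],"hand": 1}]'

```text
time: 9.65
position: [0.6034, 0.0145, 0.2684]
orientation: [3.141, 0.001, 0.247]
ft_force: [0.6, 0.4, -0.5]
opening: 0.09
grasp_force: 0.0
```

Call:
servo_tool --moves '[{"xyz": [0,-0.02,0],"twist": [0,0,-0.145],"hand": 1},{"xyz": [0,-0.04,0],"twist": [0,0,-0.29],"hand": 1},{"xyz": [0,-0.06,0],"twist": [0,0,-0.435],"hand": 1},{"xyz": [0,-0.08,0],"twist": [0,0,-0.58],"hand": 1},{"xyz": [0,-0.1,0],"twist": [0,0,-0.725],"hand": 1},{"xyz": [0,-0.11,0],"twist": [0,0,-0.87],"hand": 1},{"xyz": [0,-0.123,0],"twist": [0,0,-1.015],"hand": 1},{"xyz": [0,-0.123,0],"twist": [0,0,-1.16],"hand": 1},{"xyz": [0,-0.123,0],"twist": [0,0,-1.305],"hand": 1},{"xyz": [0,-0.123,0],"twist": [0,0,-1.45],"hand": 1},{"xyz": [0,-0.123,0],"twist": [0,0,-1.57],"hand": 1},{"xyz": [0,-0.123,0],"twist": [0,0,-1.57],"hand": 1}]'

```text
time: 10.85
position: [0.5736, 0.1336, 0.2671]
orientation: [3.142, -0.0, 1.819]
ft_force: [-0.3, -0.7, 0.4]
opening: 0.0917
grasp_force: 0.0
```

Run:
```python
from h import *
delta((.5741,.1325,.154),1.8194)
p,d=get_image("top");cv2.imwrite("pics/t3.png",cv2.resize(p[110:300,220:440,::-1],None,fx=3,fy=3))
p,d=get_image("wrist");cv2.imwrite("pics/w3.png",p[:,:,::-1])
```

```text
t 10.85 j [-0.74  0.36  0.58  1.6  -0.2   1.24  0.13] pos [0.5736 0.1336 0.2671] rpy [ 3.142 -0.     1.819] F [-0.3 -0.7  0.4] open 0.0917
xyz [-0.0012  0.0002  0.1131] twist [ 0. -0. -0.]
```

View pics/w3.png

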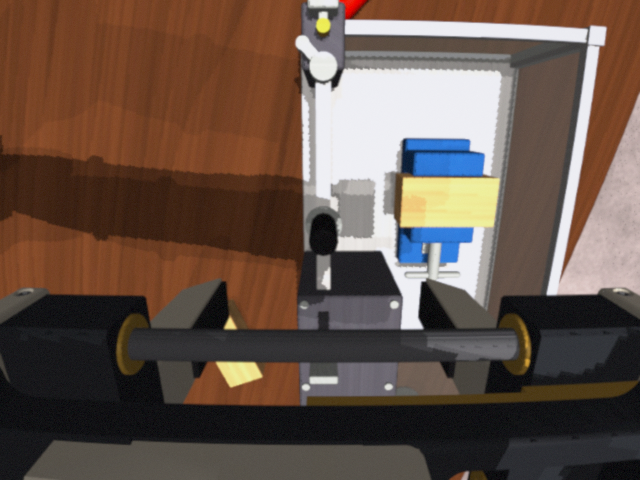

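The handle is at (323,235), centred between the fingers; hinge post at (323,65). Descend and grip.

Call:
servo_tool --moves '[{"xyz": [-0.001,0,0.04],"twist": [0,0,0],"hand": 1},{"xyz": [-0.001,0,0.08],"twist": [0,0,0],"hand": 1},{"xyz": [-0.001,0,0.105],"twist": [0,0,0],"hand": 1},{"xyz": [-0.001,0,0.113],"twist": [0,0,0],"hand": -1},{"xyz": [-0.001,0,0.113],"twist": [0,0,0],"hand": -1},{"xyz": [-0.001,0,0.113],"twist": [0,0,0],"hand": -1},{"xyz": [-0.001,0,0.113],"twist": [0,0,0],"hand": -1},{"xyz": [-0.001,0,0.113],"twist": [0,0,0],"hand": -1},{"xyz": [-0.001,0,0.113],"twist": [0,0,0],"hand": -1},{"xyz": [-0.001,0,0.113],"twist": [0,0,0],"hand": -1},{"xyz": [-0.001,0,0.113],"twist": [0,0,0],"hand": -1},{"xyz": [-0.001,0,0.113],"twist": [0,0,0],"hand": -1}]'

```text
time: 12.15
position: [0.5738, 0.1328, 0.1541]
orientation: [3.142, -0.0, 1.818]
ft_force: [0.3, 0.6, -0.7]
opening: 0.0243
grasp_force: 0.0
```

Call:
servo_tool --moves '[{"xyz": [0,0,0],"twist": [0,0,0],"hand": -1},{"xyz": [0,0,0],"twist": [0,0,0],"hand": -1}]'

```text
time: 12.35
position: [0.5738, 0.1328, 0.154]
orientation: [-3.141, -0.0, 1.818]
ft_force: [-0.6, 0.2, 1.9]
opening: 0.021
grasp_force: 30.0
```

Run:
```python
from h import *
delta((.5741,.1325,.154),1.8194)
# arc in tool axes: hinge at tool +x .125 ; opening direction = tool -y
for a in np.arange(.1,1.61,.1): print(round(a,2),np.round([.125*(1-np.cos(a)),-.125*np.sin(a)],3))
```

```text
t 12.35 j [-0.7   0.45  0.54  1.76 -0.27  1.    0.19] pos [0.5738 0.1328 0.154 ] rpy [-3.141 -0.     1.818] F [-0.6  0.2  1.9] open 0.021
xyz [-0.0004  0.0003  0.    ] twist [-0.    -0.    -0.002]
0.1 [ 0.001 -0.012]
0.2 [ 0.002 -0.025]
0.3 [ 0.006 -0.037]
0.4 [ 0.01  -0.049]
0.5 [ 0.015 -0.06 ]
0.6 [ 0.022 -0.071]
0.7 [ 0.029 -0.081]
0.8 [ 0.038 -0.09 ]
0.9 [ 0.047 -0.098]
1.0 [ 0.057 -0.105]
1.1 [ 0.068 -0.111]
1.2 [ 0.08  -0.117]
1.3 [ 0.092 -0.12 ]
1.4 [ 0.104 -0.123]
1.5 [ 0.116 -0.125]
1.6 [ 0.129 -0.125]
```

Call:
servo_tool --moves '[{"xyz": [0.0,-0.006,0],"twist": [0,0,0.05],"hand": -1},{"xyz": [0.001,-0.012,0],"twist": [0,0,0.1],"hand": -1},{"xyz": [0.001,-0.019,0],"twist": [0,0,0.15],"hand": -1},{"xyz": [0.002,-0.025,0],"twist": [0,0,0.2],"hand": -1},{"xyz": [0.004,-0.031,0],"twist": [0,0,0.25],"hand": -1},{"xyz": [0.006,-0.037,0],"twist": [0,0,0.3],"hand": -1}]'

```text
time: 12.95
position: [0.5367, 0.1293, 0.154]
orientation: [3.141, 0.0, 1.515]
ft_force: [0.8, -1.2, -0.4]
opening: 0.0209
grasp_force: 30.0
```

```bash
cat > arc.py <<'E'
from h import *
import sys
s=observe();H=np.array([.5433,.2537]);r=s["position"][:2]-H
a=np.arctan2(-(r@[np.cos(.2486),np.sin(.2486)]),-(r@[-np.sin(.2486),np.cos(.2486)]))
print("gate",round(a,3),"r",round(np.hypot(*r),4))
delta((*s["position"][:2],.154),1.8194-a)
R=Ro.from_euler("xyz",s["orientation"])
for b in np.arange(a+.1,1.66,.1):
    q=H-.125*(np.cos(b)*np.array([-np.sin(.2486),np.cos(.2486)])+np.sin(b)*np.array([np.cos(.2486),np.sin(.2486)]))
    print(round(b,2),np.round(R.inv().apply([*q,.154]-s["position"]),3),round(b-a,2))
E
python3 arc.py
```

```text
gate 0.302 r 0.1246
t 12.95 j [-0.8   0.41  0.63  1.85 -0.29  0.97 -0.09] pos [0.5367 0.1293 0.154 ] rpy [3.141 0.    1.515] F [ 0.8 -1.2 -0.4] open 0.0209
xyz [ 0. -0.  0.] twist [ 0.001  0.    -0.002]
0.4 [ 0.    -0.012  0.   ] 0.1
0.5 [ 0.002 -0.025  0.   ] 0.2
0.6 [ 0.005 -0.037 -0.   ] 0.3
0.7 [ 0.009 -0.049 -0.   ] 0.4
0.8 [ 0.015 -0.06  -0.   ] 0.5
0.9 [ 0.021 -0.071 -0.   ] 0.6
1.0 [ 0.029 -0.081 -0.   ] 0.7
1.1 [ 0.037 -0.09  -0.   ] 0.8
1.2 [ 0.047 -0.098 -0.   ] 0.9
1.3 [ 0.057 -0.105 -0.   ] 1.0
1.4 [ 0.068 -0.112 -0.   ] 1.1
1.5 [ 0.079 -0.117 -0.   ] 1.2
1.6 [ 0.091 -0.121 -0.   ] 1.3
```

Call:
servo_tool --moves '[{"xyz": [0,-0.012,0],"twist": [0,0,0.1],"hand": -1},{"xyz": [0.002,-0.025,0],"twist": [0,0,0.2],"hand": -1},{"xyz": [0.005,-0.037,0],"twist": [0,0,0.3],"hand": -1},{"xyz": [0.007,-0.043,0],"twist": [0,0,0.35],"hand": -1},{"xyz": [0.009,-0.049,0],"twist": [0,0,0.4],"hand": -1},{"xyz": [0.012,-0.055,0],"twist": [0,0,0.45],"hand": -1},{"xyz": [0.015,-0.06,0],"twist": [0,0,0.5],"hand": -1},{"xyz": [0.021,-0.071,0],"twist": [0,0,0.6],"hand": -1},{"xyz": [0.029,-0.081,0],"twist": [0,0,0.7],"hand": -1}]'

```text
time: 13.85
position: [0.4581, 0.1634, 0.1541]
orientation: [3.14, -0.002, 0.813]
ft_force: [7.0, 3.6, -8.8]
opening: 0.0213
grasp_force: 30.0
```

```bash
python3 arc.py
```

```text
gate 1.005 r 0.1241
t 13.85 j [-1.11  0.33  0.84  2.02 -0.3   0.92 -0.86] pos [0.4581 0.1634 0.1541] rpy [ 3.14e+00 -2.00e-03  8.13e-01] F [ 7.   3.6 -8.8] open 0.0213
xyz [-0.     -0.      0.0001] twist [ 0.001 -0.002 -0.001]
1.11 [-0.    -0.012  0.   ] 0.1
1.21 [ 0.002 -0.025  0.   ] 0.2
1.31 [ 0.005 -0.037  0.   ] 0.3
1.41 [ 0.009 -0.049  0.   ] 0.4
1.51 [ 0.014 -0.06   0.   ] 0.5
1.61 [ 0.021 -0.071  0.   ] 0.6
```

Call:
servo_tool --moves '[{"xyz": [0,-0.012,0],"twist": [0,0,0.1],"hand": -1},{"xyz": [0.002,-0.025,0],"twist": [0,0,0.2],"hand": -1},{"xyz": [0.005,-0.037,0],"twist": [0,0,0.3],"hand": -1},{"xyz": [0.009,-0.049,0],"twist": [0,0,0.4],"hand": -1},{"xyz": [0.014,-0.06,0],"twist": [0,0,0.5],"hand": -1},{"xyz": [0.019,-0.067,0],"twist": [0,0,0.57],"hand": -1},{"xyz": [0.019,-0.067,0],"twist": [0,0,0.57],"hand": -1},{"xyz": [0.019,-0.067,0],"twist": [0,0,0.57],"hand": -1},{"xyz": [0.019,-0.067,0],"twist": [0,0,0.57],"hand": -1},{"xyz": [0.019,-0.067,0],"twist": [0,0,0.57],"hand": -1}]'

```text
time: 14.85
position: [0.4237, 0.2226, 0.1541]
orientation: [3.14, -0.005, 0.247]
ft_force: [11.2, 1.2, -14.8]
opening: 0.0207
grasp_force: 30.0
```

```bash
python3 arc.py
python3 - <<'E'
from h import *
a,d=get_image("scene");b,d=get_image("top")
cv2.imwrite("pics/end.png",np.hstack([cv2.resize(a[150:360,190:470,::-1],(400,300)),cv2.resize(b[110:320,180:460,::-1],(400,300))]))
E
```

```text
gate 1.565 r 0.1235
t 14.85 j [-1.36  0.35  1.    2.04 -0.37  0.93 -1.49] pos [0.4237 0.2226 0.1541] rpy [ 3.14  -0.005  0.247] F [ 11.2   1.2 -14.8] open 0.0207
xyz [-0.     -0.      0.0001] twist [ 0.001 -0.005 -0.007]
```

View pics/end.png

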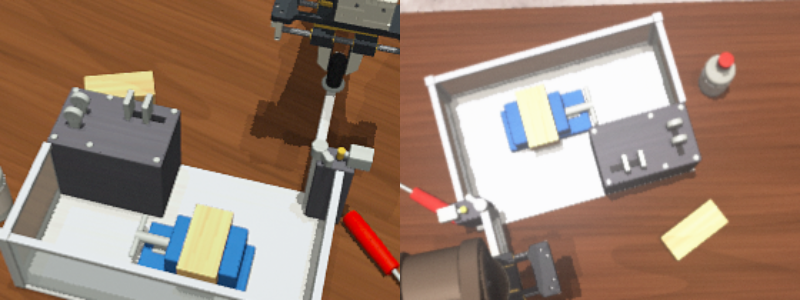

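The view shows the gate gripped at about 90°, both catches shut, and the bottle, offcut and screwdriver undisturbed.

```bash
python3 -c "
from workcell import *
print(job_done())"
```

```text
the job is handed in; nothing more can be done
None
```

I squeezed the safety catch shut, then the bolt catch, and the arm is now holding the gate open at about 90° (1.565 rad); I handed the job in at about 15 s, with the bottle, offcut and screwdriver where they were.

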